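# Nip a sketchbook in the book press

### The arm

A 6-joint arm with a two-finger parallel gripper is mounted at the origin on the work surface. World frame = base frame: x ahead of the robot, y to its left, z up, the work surface at z = 0. Lengths are in m, angles in degrees, forces in N, time in s.
With the tool pointing down it reaches from about 0.325 to 0.9 m from the base axis. Payload 3.5 kg.
Tool frame: the origin (TCP) lies midway between the tips of the shut fingers; the grasp point (between the pads) lies behind it (pinch_z is the y of the grasp point in the tool frame, in m); y points along the fingers, x is the direction in which the jaws open and shut, and the axes are right-handed (so a half turn about y gives the same grasp; the last joint's range is limited). The gripper opens to 85 mm and grips with 20 to 120 N. Pads are 22 mm wide; open, the fingers measure 114 mm over their backs; the gripper's body (76 mm by 85 mm) begins 54 mm behind the grasp point. The pads swing forward as they close: fully open they stand 13 mm farther back than shut.
Start: joints at [-79.836, 15.837, -1.513, 72.651, 0, 84.076], TCP at [0.173, -0.601, 0.231] pointing down, gripper open.
Joint ranges: [-178.77, 178.77], [-48.84, 107.48], [-61.69, 71.31], [-111.58, 123.2], [-90, 87.43], [-180, 180]. Speed limits (degrees/s): [147.25, 147.25, 180, 180, 180, 180].

### API

Orientations are given as [roll, pitch, yaw] about the fixed x, y, z axes, in that order (R = Rz(yaw) Ry(pitch) Rx(roll)).
In Python, from plant import * gives the robot as it stands.
- The arm moves only by the tool drive_tool, never from a script. Its argument "moves" is one flat list of numbers, 4 for each row, row after row: the shift along the world's x, y, z in mm, then the turn about the world's z in degrees. In form: [x, y, z, turn, x, y, z, turn, ...]. A call has exactly 5 rows; each row is the pose to reach, as a shift and turn from the pose commanded when the call began; what a row does not reach only later rows make up. A row lasts 1/8 s, in which the tool goes at most 62.5 mm and 10.7 degrees, less where a joint would pass 70% of its speed; a pose out of reach is approached as far as the arm can. A call with a gripper value outside its range is refused whole. "gripper" is the finger opening in mm, from 0 to 85.4, set as the call begins (left out, the last holds). The fingers move at their own pace and stop on an object; "newtons" is the grip in N (left out, the last holds). Time passes only in rows, so rows that repeat a pose let the fingers close, or fill a call up. It gives the time, the measured TCP pose, the force and the opening at its end, in the units of the state.
- state(): the state, without advancing time (a new reading comes with each control period).
- camera(name): name is "side" or "top"; returns (picture, depth): 400x640x3 uint8, blue, green, red; 400x640 float32, m along the optical axis (not along the pixel's ray), 0 where there is no reading.
- camera_model(name): a dict with "mtx" (3x3 intrinsics, pixels), "cam_to_world" (4x4, takes a point from camera to world coordinates). Camera axes: x right, y down, z forward; pixel columns grow to the right and rows downward; lengths in m; the calibration is good to about 2 mm. A picture is of the moment at which its call begins. camera_model takes no time and is no camera call.
- sign_off(): hands the job in, once; it reports no verdict.
The state is a dict: "clock": time; "joint_pos": joint angles; "qd": joint speeds; "joint_torque": joint torques, N m; "tcp_pos": TCP position; "tool_rot": TCP orientation; "force": force on the tool from outside, world axes, zero at the start; "ft_torque": the same for the moment, N m; "finger_gap": finger opening in m.
Only numpy, scipy, OpenCV 4.12 (cv2) and the standard library are available. Lean on these libraries where they do the work, as an engineer would, in place of code of your own. Each camera call takes 0.05 s, during which the arm holds its last target. There are 200 camera calls.

### The job

Push the red sketchbook in under the plate of the book press until its spine is level with the plate's front edge, then spin the brass wing screw clockwise with fingertip strokes on its wings until the plate grips the book finger-tight. Do not lift the book, do not force the screw once it is tight, and leave the other things on the counter alone.

Things in the scene. Friction and masses are not known exactly. Their poses are not given: they have to be found in the camera images.
- press: Green book press, fixed. Origin: middle of its footprint on the counter; x from its open front (nearer the robot) to its back, y left, z up. Base 250 x 270 mm, flat bed 22 mm high. Two 18 mm columns at x = 0, y = +-108 mm carry a cross head, 42 (x) x 250 (y) mm, underside 102, top 130 mm above the counter (middle boss, 52 mm wide, underside 98; column nuts top 143).
- platen: The press's plate, aluminium, 210 (x) x 165 (y) x 14 mm, front edge at x = -105 mm of the press. Origin: centre of its underside; axes as the press. It hangs on the wing screw under the cross head and moves only up and down: 4 mm down per clockwise turn. Underside at most 57 mm above the counter; it bears on the book at 47 mm.
- wing_screw (a joint): Turn of the brass wing screw, rad: grows clockwise seen from above (screwing down). Starts between 0 and 4, meets the book at about 15.7, then goes only a little further. It turns freely (0.04 N m, about 1.2 N at a wing), stays where it is left, and stiffens sharply once the plate bears on the book; finger-tight is then a fingertip push of 5 to 10 N on a wing.
- wing_top (a point): On the screw's vertical axis, level with the wing tops, 176 mm above the counter at joint 0 and 4 mm lower per turn. Turns with the screw: x points along one wing, the other is opposite. 92 mm across both wings; each is 8 mm thick, from the hub (25 mm across) out to 46 mm from the axis, and reaches 25 mm down from this point; below are a 34 mm collar, then the cross head.
- sketchbook: Red hard-cover sketchbook, 210 (x) x 148 (y) x 25 mm, about 0.45 kg, lying on the press bed, half pushed in: it sticks out 35 to 65 mm in front of the plate. Origin: centre of its underside, 22 mm above the counter. x points from the spine (nearest the robot, at x = -105 mm) to the fore edge; z up. Fully in place its origin lies under the middle of the plate.
- glue_jar: Round jar of white glue with blue cap, 68 mm across, 85 mm high, standing beside the press. Origin: centre of its foot. Leave alone.
- bone_folder: Ivory-coloured flat folding tool, 141 x 22 x 5 mm, lying on the counter beside the press. Origin under its middle, x along it. Leave alone.
- brush_pot: Bamboo pot with paint brushes, 72 mm across, pot 110 mm and brushes to about 260 mm high. Origin: centre of its foot. Leave alone.
- card_terminal: Grey card payment terminal, 170 x 85 x 65 mm. Origin: centre of its underside. Leave alone.
- telephone: Black desk telephone, 190 x 170 x 67 mm. Origin: centre of its underside. Leave alone.
- pad_pile: Pile of four drawing pads, 210 x 155 x 74 mm. Origin: centre of its underside. Leave alone.
- ink_bottle: Small ink jar with black cap, 52 mm across, 70 mm high. Origin: centre of its foot. Leave alone.

How it is judged:
By the outcome, as a careful person would: the job done as asked, in the order asked, and still so for the second after the job is handed in, with the robot touching nothing.
It also fails if it takes over 72 s, if anything falls off the work surface, if the arm or the gripper's body presses on something with over 40 N, if the wrist force passes 120 N, or if a joint passes its speed limit or range.

## Working session

There is one attempt and no reset: what is moved stays moved. The work goes in short steps, Python scripts to look and compute and a tool call to move; the robot and the scene stay as the last step left them, time stands still between calls to the robot, and variables do not carry over. Pictures are saved under pics/ and viewed, about 8 in all and at most 12, crops included, and the job is handed in when it is done.

Besides the shell and the picture viewer there is one more tool, called as name(argument=value, ...), one argument or row to a line, values as JSON. drive_tool: Moves the arm, as the interface text tells. Its arguments: {"type":"object","properties":{"moves":{"type":"array","items":{"type":"number"}},"gripper":{"type":"number"},"newtons":{"type":"number"}},"required":["moves"]}

```bash
mkdir -p pics; ls; python3 - <<'E'
from plant import *
import cv2,numpy as np
s=state();print(s)
for n in("side","top"):
    p,d=camera(n);cv2.imwrite(f"pics/{n}0.png",p);np.save(f"pics/{n}0.npy",d);m=camera_model(n);print(n,np.round(m["mtx"],1).tolist(),np.round(m["cam_to_world"],3).tolist())
E
```

```text
pics
{'clock': 0.0, 'joint_pos': array([-7.98360854e+01,  1.58792196e+01, -1.59796830e+00,  7.26513126e+01,
       -1.50557031e-03,  8.40763662e+01]), 'qd': array([ 0.0514461 , -0.11374062,  0.02475197,  0.06844987,  0.005237  ,
       -0.02050335]), 'joint_torque': array([-1.55354854e-03, -4.45504403e+01,  2.95206714e+01,  1.64478645e-02,
       -1.22037059e-04,  7.61832155e-06]), 'tcp_pos': array([ 0.17304299, -0.59975154,  0.23014826]), 'tool_rot': array([-89.9882359 ,   0.12796971, -73.91243673]), 'force': array([-0.72068852, -0.24059204,  0.44692127]), 'ft_torque': array([ 0.04279635,  0.02311357, -0.02688912]), 'finger_gap': 0.08544279027948404}
side [[506.6, 0.0, 318.3], [0.0, 506.6, 189.6], [0.0, 0.0, 1.0]] [[0.973, -0.131, 0.19, 0.231], [-0.23, -0.562, 0.795, -1.372], [0.003, -0.817, -0.577, 1.106], [0.0, 0.0, 0.0, 1.0]]
top [[491.9, 0.0, 323.1], [0.0, 491.9, 195.4], [0.0, 0.0, 1.0]] [[0.01, -0.988, 0.155, 0.324], [-1.0, -0.011, -0.007, -0.068], [0.009, -0.155, -0.988, 1.779], [0.0, 0.0, 0.0, 1.0]]
```

View pics/side0.png

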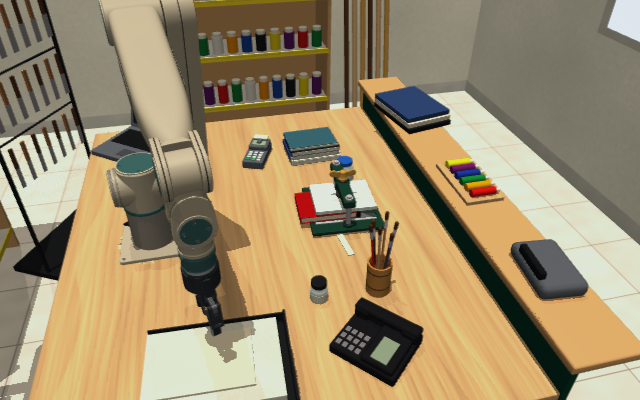

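View pics/top0.png

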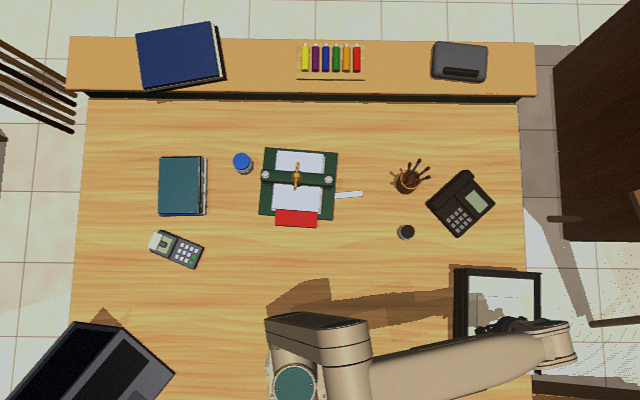

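The side view has the press near (345,205), with brush pot (378,275) and bone folder (345,243). In the top view the press is near (298,185), the red spine band at (297,219) and the wing screw near (297,176). I'll enlarge both.

```bash
python3 - <<'E'
import cv2
a=cv2.imread("pics/top0.png")[138:238,240:370];cv2.imwrite("pics/topc.png",cv2.resize(a,None,fx=6,fy=6,interpolation=cv2.INTER_CUBIC))
a=cv2.imread("pics/side0.png")[148:248,285:395];cv2.imwrite("pics/sidec.png",cv2.resize(a,None,fx=6,fy=6,interpolation=cv2.INTER_CUBIC))
E
```

```text
(no output)
```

View pics/topc.png

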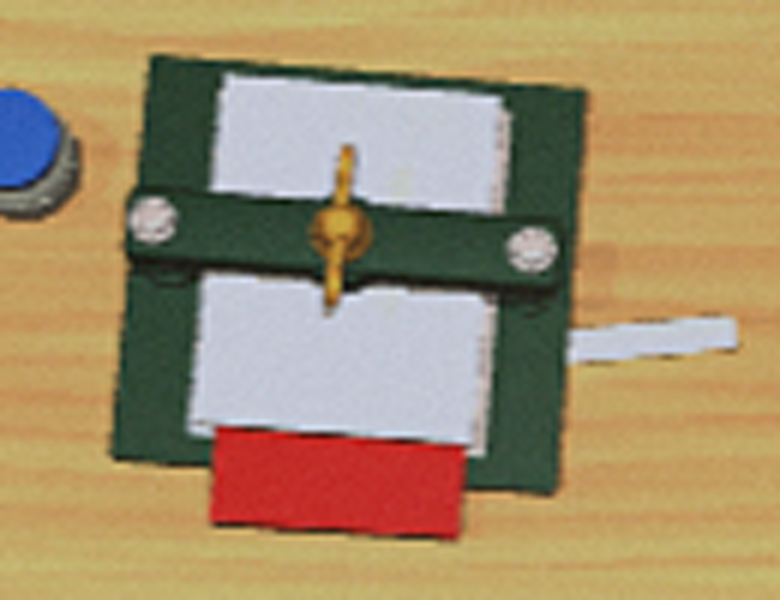

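View pics/sidec.png

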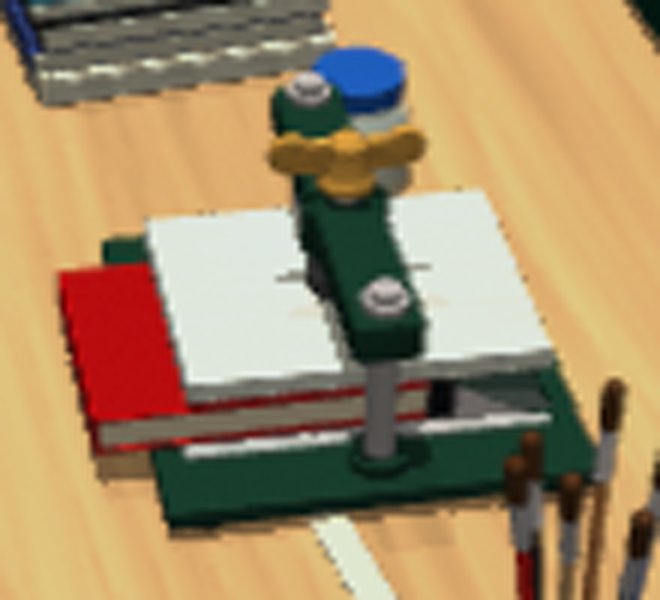

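```bash
cat >h.py <<'E'
from plant import *
import numpy as np,cv2
M={n:camera_model(n) for n in("top","side")}
def ray(n,u,v):
    m=M[n];d=np.linalg.inv(m["mtx"])@[u,v,1];T=np.array(m["cam_to_world"]);return T[:3,3],T[:3,:3]@d
def atz(n,u,v,z):
    o,d=ray(n,u,v);return o+d*(z-o[2])/d[2]
def tri(t,s):
    o,a=ray("top",*t);p,b=ray("side",*s)
    k=np.linalg.lstsq(np.c_[a,-b],p-o,rcond=None)[0];A=o+a*k[0];B=p+b*k[1];return (A+B)/2,np.linalg.norm(A-B)
def proj(n,P):
    m=M[n];q=np.linalg.inv(m["cam_to_world"])@np.r_[P,1];q=m["mtx"]@q[:3];return q[:2]/q[2]
E
python3 - <<'E'
from h import *
np.set_printoptions(precision=4,suppress=True)
T=lambda x,y:(240+(x+.5)/6-.5,138+(y+.5)/6-.5)
S=lambda x,y:(285+(x+.5)/6-.5,148+(y+.5)/6-.5)
for k,t,s,z in[("nutL",(153,219),(308,88),.143),("nutR",(532,249),(386,296),.143),("spineL",(213,516),(60,272),.047),("spineR",(459,532),(97,425),.047),("plateL",(190,424),(147,220),.07),("plateR",(474,444),(190,388),.07),("plBL",(220,75),(0,0),.07),("plBR",(504,97),(0,0),.07),("wingA",(348,148),(425,145),.17),("wingB",(329,308),(270,155),.17),
 ("base FL",(112,458),(0,0),.022),("base FR",(555,493),(0,0),.022),("base BL",(152,57),(0,0),.022),("base BR",(587,90),(0,0),.022)]:
    print(k,*(tri(T(*t),S(*s)) if s[0] else ()),atz("top",*T(*t),z)[:2],atz("side",*S(*s),z)[:2])
E
```

```text
nutL [0.6529 0.118  0.1343] 0.0019390015655002836 [0.6522 0.1168] [0.6481 0.1045]
nutR [ 0.6386 -0.0973  0.1347] 0.0006826523395830727 [ 0.6374 -0.0972] [ 0.6348 -0.1082]
spineL [0.4931 0.0877 0.0454] 0.0017131081313448073 [0.4938 0.0875] [0.4918 0.0855]
spineR [ 0.4856 -0.0572  0.042 ] 0.0015627099346027348 [ 0.4859 -0.0573] [ 0.4836 -0.0634]
plateL [0.5471 0.1004 0.0659] 0.002805676522755841 [0.5452 0.1001] [0.5473 0.0946]
plateR [ 0.5361 -0.0657  0.0656] 0.0006004346581938702 [ 0.5353 -0.0656] [ 0.5351 -0.0712]
plBL [0.7544 0.0878] [0.5075 0.3699]
plBR [ 0.743  -0.0811] [0.5075 0.3699]
wingA [0.6908 0.0069 0.1585] 0.00034876059192634213 [0.6883 0.0063] [ 0.685  -0.0099]
wingB [0.6007 0.0156 0.1592] 0.002181378417577941 [0.5977 0.0152] [ 0.5976 -0.0001]
base FL [0.5304 0.151 ] [0.5203 0.4507]
base FR [ 0.5122 -0.1143] [0.5203 0.4507]
base BL [0.7773 0.134 ] [0.5203 0.4507]
base BR [ 0.7598 -0.1322] [0.5203 0.4507]
```

Press centre is about (0.645, 0.010) with yaw −3.9°. The book sticks out about 50 mm, 5 mm off to −y, and is nearly parallel. The wings are at about −5.5°. Next I move the arm in front of the spine.

drive_tool(
  moves=[18,41,0,10.6,36,82,0,21.2,55,124,0,31.8,73,165,0,42.4,92,206,0,53],
  gripper=50,
)

```text
clock: 0.72
tcp_pos: [0.2654, -0.3928, 0.2308]
tool_rot: [-90.0, 0.0, -20.6]
force: [-0.2, 0.1, -0.3]
finger_gap: 0.0501
```

drive_tool(
  moves=[18,41,0,10.6,36,82,0,21.2,55,124,0,31.8,73,165,0,42.4,92,206,0,53],
)

```text
clock: 1.35
tcp_pos: [0.3572, -0.1869, 0.231]
tool_rot: [-90.0, 0.0, 32.4]
force: [-0.1, -0.2, -1.3]
finger_gap: 0.05
```

drive_tool(
  moves=[18,41,-20,10.6,36,82,-50,21.2,55,124,-80,32.4,73,165,-110,43.2,91,207,-140,54],
)

```text
clock: 1.98
tcp_pos: [0.4484, 0.0199, 0.0903]
tool_rot: [-90.0, 0.0, 85.9]
force: [-0.4, 0.2, -0.0]
finger_gap: 0.0498
```

drive_tool(
  moves=[0,-1,-20,0,0,-1,-40,0,0,-1,-58,0,0,-1,-58,0,0,-1,-58,0],
)

```text
clock: 2.6
tcp_pos: [0.4484, 0.0174, 0.0337]
tool_rot: [-90.0, 0.0, 85.5]
force: [0.4, 0.2, 0.7]
finger_gap: 0.0503
```

```bash
python3 - <<'E'
from h import *
p,d=camera("side");a=p[130:270,250:410];cv2.imwrite("pics/s1.png",cv2.resize(a,None,fx=5,fy=4.2,interpolation=cv2.INTER_CUBIC))
E
```

```text
(no output)
```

View pics/s1.png

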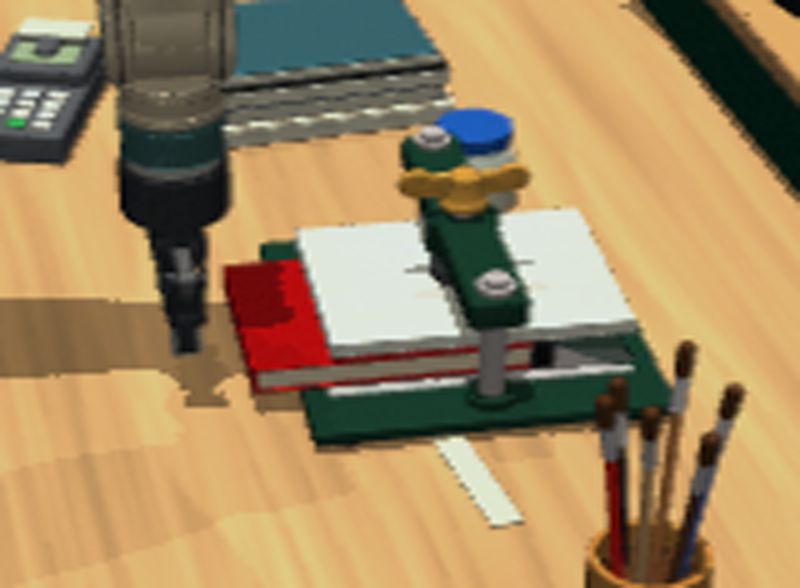

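Fingers stand in front of the spine (tip near (187,352)), clear of it; the finger looks wider about 70 px above the tip. I'll compute the heights.

```bash
python3 - <<'E'
from h import *
# finger nearest camera (y-) : x=.448, y=.017-.025-.007
for n,(u,v) in dict(tip=(187,352),padtop=(185,318),kn=(182,285),wide=(180,240),palm=(178,225)).items():
    o,d=ray("side",250+u/5,130+v/4.2);k=(-.015-o[1])/d[1];print(n,np.round(o+d*k,4))
for u in(172,200):
    o,d=ray("side",250+u/5,130+345/4.2);k=(-.015-o[1])/d[1];print(np.round(o+d*k,4))
for u in(160,207):
    o,d=ray("side",250+u/5,130+290/4.2);k=(-.015-o[1])/d[1];print(np.round(o+d*k,4))
E
```

```text
tip [ 0.4467 -0.015   0.0363]
padtop [ 0.4465 -0.015   0.0711]
kn [ 0.4455 -0.015   0.1042]
wide [ 0.4457 -0.015   0.148 ]
palm [ 0.4448 -0.015   0.1624]
[ 0.4366 -0.015   0.0453]
[ 0.4559 -0.015   0.0419]
[ 0.4305 -0.015   0.1018]
[ 0.4624 -0.015   0.0965]
```

drive_tool(
  moves=[12,-0.8,0,0.3,24,-1.6,0,0.6,31,-2.1,0,0.6,36,-2.4,0,0.6,41,-2.8,0,0.6],
)

```text
clock: 3.28
tcp_pos: [0.4885, 0.0147, 0.0329]
tool_rot: [-89.9, 0.0, 86.1]
force: [-2.4, 0.8, -0.3]
finger_gap: 0.0504
```

drive_tool(
  moves=[6,-0.4,0,0,12,-0.8,0,0,18,-1.2,0,0,24,-1.6,0,0,30,-2,0,0],
)

```text
clock: 3.9
tcp_pos: [0.5197, 0.0126, 0.0333]
tool_rot: [-90.0, 0.0, 86.1]
force: [-2.0, 0.2, -1.5]
finger_gap: 0.0501
```

drive_tool(
  moves=[1.5,-0.1,0,0,3,-0.2,0,0,4.5,-0.3,0,0,5.5,-0.4,0,0,6,-0.4,0,0],
)

```text
clock: 4.53
tcp_pos: [0.5251, 0.0123, 0.0334]
tool_rot: [-90.0, -0.0, 86.1]
force: [-3.4, -0.2, 1.6]
finger_gap: 0.0503
```

drive_tool(
  moves=[0.5,0,0,0,1,-0.1,0,0,1.5,-0.1,0,0,2,-0.1,0,0,2,-0.1,0,0],
)

```text
clock: 5.15
tcp_pos: [0.5273, 0.0122, 0.0333]
tool_rot: [-90.0, 0.0, 86.1]
force: [-2.8, 0.8, 1.9]
finger_gap: 0.0498
```

```bash
python3 - <<'E'
from h import *
p,d=camera("side");a=p[170:240,280:380];q,d=camera("top");b=q[160:230,270:340]
cv2.imwrite("pics/s2.png",np.hstack([cv2.resize(a,(600,560),interpolation=cv2.INTER_CUBIC)[:, :430],cv2.resize(b,(560,560),interpolation=cv2.INTER_CUBIC)[:,150:520]]))
E
```

```text
(no output)
```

View pics/s2.png

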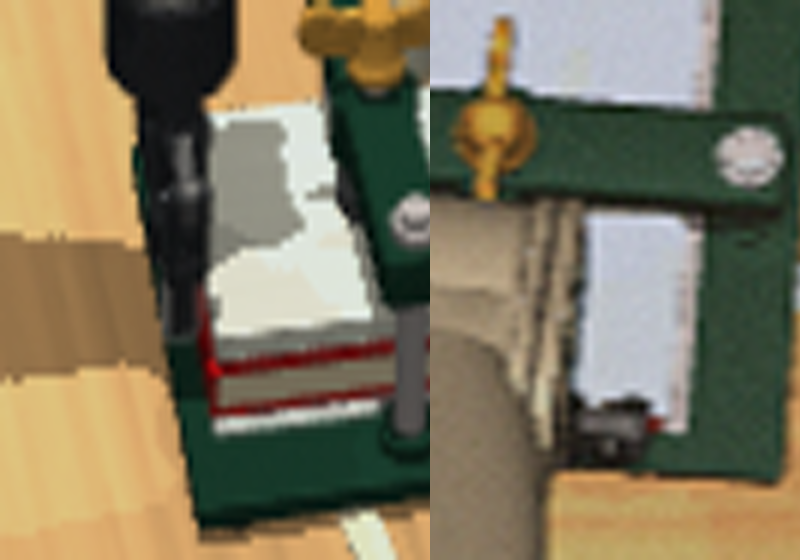

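Left part: the spine is only 1–2 mm proud of the plate edge (red strip at (208,330)). Right part: a small red strip at (655,425). I'll creep in until the fingers touch the plate edge.

drive_tool(
  moves=[0.3,0,0,0,0.6,0,0,0,0.9,0,0,0,1,0,0,0,1,0,0,0],
)

```text
clock: 5.88
tcp_pos: [0.5283, 0.0122, 0.0333]
tool_rot: [-90.0, 0.0, 86.1]
force: [-2.6, 0.3, 1.8]
finger_gap: 0.05
```

drive_tool(
  moves=[0.2,0,0,0,0.4,0,0,0,0.6,0,0,0,0.6,0,0,0,0.6,0,0,0],
)

```text
clock: 6.5
tcp_pos: [0.529, 0.0122, 0.0333]
tool_rot: [-90.0, -0.0, 86.1]
force: [-2.2, 0.0, 0.2]
finger_gap: 0.0502
```

drive_tool(
  moves=[0.2,0,0,0,0.4,0,0,0,0.6,0,0,0,0.6,0,0,0,0.6,0,0,0],
)

```text
clock: 7.12
tcp_pos: [0.5295, 0.0122, 0.0333]
tool_rot: [-90.0, -0.0, 86.1]
force: [-1.4, -0.3, 0.7]
finger_gap: 0.0495
```

```bash
python3 - <<'E'
from h import *
p,d=camera("side");a=p[190:230,300:340]
cv2.imwrite("pics/s3.png",cv2.resize(a,None,fx=14,fy=14,interpolation=cv2.INTER_CUBIC))
E
```

```text
(no output)
```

View pics/s3.png

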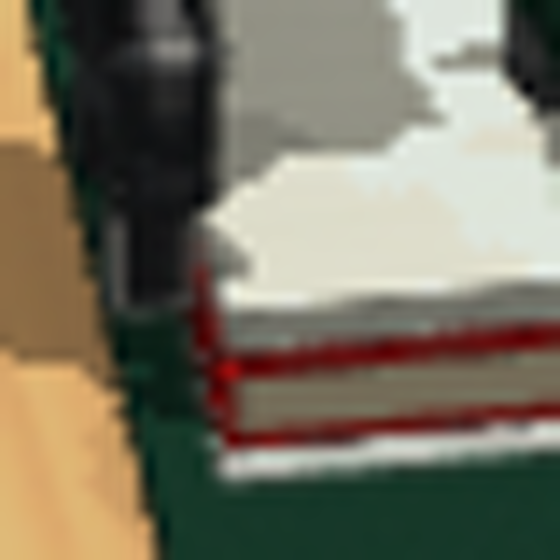

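Near corners: plate about (222,312), book about (215–235,370–440). I'll compare with what a flush spine would project to.

```bash
python3 - <<'E'
from h import *
c=np.array([.645,.010]);R=np.array([[.9977,.068],[-.068,.9977]])
f=lambda x,y,z:np.round((proj("side",np.r_[c+R@[x,y],z])-[300,190]+.5)*14-.5,0)
print("plate near top/bot",f(-.105,-.0825,.070),f(-.105,-.0825,.056))
for x in(-.105,-.107,-.109):print(x,"book top/bot",f(x,-.079,.047),f(x,-.079,.022), "far-ish spine top",f(x,-.045,.047))
E
```

```text
plate near top/bot [226. 303.] [226. 349.]
-0.105 book top/bot [224. 370.] [224. 451.] far-ish spine top [202. 285.]
-0.107 book top/bot [216. 371.] [216. 452.] far-ish spine top [194. 286.]
-0.109 book top/bot [208. 372.] [208. 453.] far-ish spine top [186. 287.]
```

drive_tool(
  moves=[0.2,0,0,0,0.4,0,0,0,0.6,0,0,0,0.8,0,0,0,0.8,0,0,0],
)

```text
clock: 7.8
tcp_pos: [0.5302, 0.0122, 0.0333]
tool_rot: [-90.0, 0.0, 86.1]
force: [-1.5, -0.0, 0.5]
finger_gap: 0.0497
```

drive_tool(
  moves=[0.2,0,0,0,0.4,0,0,0,0.6,0,0,0,0.6,0,0,0,0.6,0,0,0],
)

```text
clock: 8.43
tcp_pos: [0.5302, 0.0122, 0.0333]
tool_rot: [-89.9, 0.0, 86.1]
force: [-4.8, -0.8, 2.9]
finger_gap: 0.0502
```

drive_tool(
  moves=[0.2,0,0,0,0.4,0,0,0,0.4,0,0,0,0.4,0,0,0,0.4,0,0,0],
)

```text
clock: 9.05
tcp_pos: [0.5302, 0.0122, 0.0332]
tool_rot: [-89.9, 0.0, 86.1]
force: [-6.4, -0.1, 4.1]
finger_gap: 0.0502
```

The fingers stop at the plate edge: the TCP holds at 0.5302 while force rises. The spine is therefore level. Now I retreat and go over the screw.

drive_tool(
  moves=[-15,1,0,0,-45,3,0,0,-45,3,50,10,-45,3,110,20,-45,3,165,30],
)

```text
clock: 9.68
tcp_pos: [0.4868, 0.0152, 0.2006]
tool_rot: [-90.2, 0.1, 116.4]
force: [0.7, 0.9, 0.3]
finger_gap: 0.0497
```

drive_tool(
  moves=[0,0,10,10,0,0,20,20,20,0,20,30,60,-1,20,40,100,-3,20,50],
)

```text
clock: 10.3
tcp_pos: [0.5879, 0.0123, 0.2189]
tool_rot: [-90.0, 0.2, 166.5]
force: [-0.0, 0.2, -0.1]
finger_gap: 0.0499
```

drive_tool(
  moves=[30,-1,0,10,60,-2,0,20,60,-2,0,30,60,-2,0,40,60,-2,0,50],
)

```text
clock: 10.92
tcp_pos: [0.647, 0.0102, 0.2184]
tool_rot: [-89.9, 0.1, -143.6]
force: [-0.5, -0.2, -0.3]
finger_gap: 0.0503
```

drive_tool(
  moves=[0,0,0,10,0,0,0,20,0,0,0,30,0,0,0,34,0,0,0,34],
)

```text
clock: 11.55
tcp_pos: [0.6467, 0.0102, 0.2185]
tool_rot: [-89.9, 0.0, -109.9]
force: [0.3, -0.1, 0.4]
finger_gap: 0.05
```

```bash
python3 - <<'E'
from h import *
s=state();print(s["tcp_pos"],s["tool_rot"],s["joint_pos"],s["force"])
p,d=camera("side");a=p[130:230,280:400]
cv2.imwrite("pics/s4.png",cv2.resize(a,None,fx=6,fy=6,interpolation=cv2.INTER_CUBIC))
E
```

```text
[0.64666577 0.01022393 0.2185279 ] [-8.98961770e+01  4.44490430e-02 -1.09932663e+02] [-4.82500936e+00  1.83238063e+01  2.69802121e-01  7.18341763e+01
  1.58529846e-02 -1.64892290e+02] [ 0.34148091 -0.07741908  0.36151121]
```

View pics/s4.png

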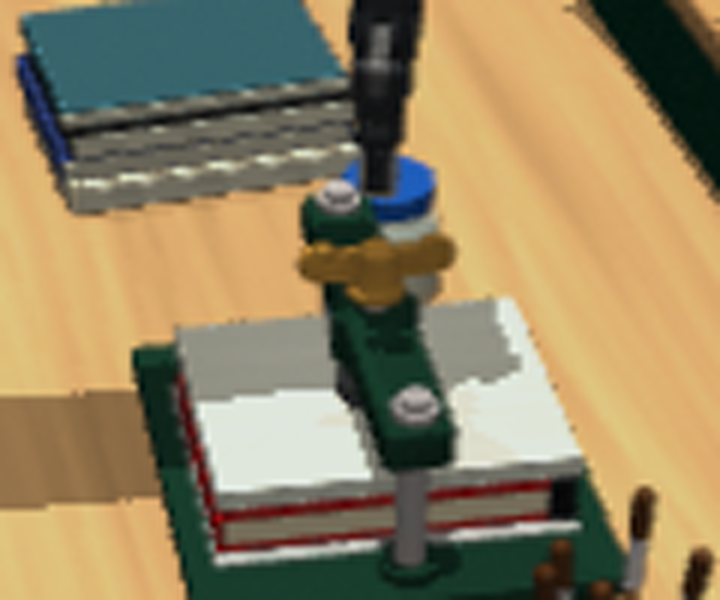

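The spine looks flush with the plate, and the open fingers hang over the screw axis with wings clear at (300,262) and (455,245). I'll lower astride the hub and start stroking.

drive_tool(
  moves=[0,0,-25,0,0,0,-50,0,0,0,-70,0,0,0,-76,0,0,0,-76,0],
)

```text
clock: 12.22
tcp_pos: [0.6462, 0.0102, 0.1423]
tool_rot: [-90.0, 0.0, -109.9]
force: [-0.0, 0.4, 0.2]
finger_gap: 0.0503
```

drive_tool(
  moves=[0,0,0,-10,0,0,0,-20,0,0,0,-30,0,0,0,-40,0,0,0,-50],
)

```text
clock: 12.85
tcp_pos: [0.6472, 0.0106, 0.144]
tool_rot: [-90.0, 0.2, -160.2]
force: [-0.6, 1.5, 0.9]
finger_gap: 0.0502
```

drive_tool(
  moves=[0,0,0,-10,0,0,0,-20,0,0,0,-30,0,0,0,-40,0,0,0,-50],
)

```text
clock: 13.48
tcp_pos: [0.647, 0.0104, 0.1437]
tool_rot: [-90.1, 0.1, 149.8]
force: [0.0, 0.8, -0.6]
finger_gap: 0.0499
```

```bash
python3 - <<'E'
from h import *
s=state();print(s["clock"],s["tcp_pos"],s["tool_rot"],s["joint_pos"],s["force"],s["ft_torque"])
p,d=camera("side");a=p[130:200,310:380];q,_=camera("top");b=q[150:200,270:330]
cv2.imwrite("pics/s5.png",np.hstack([cv2.resize(a,(400,400),interpolation=cv2.INTER_CUBIC),cv2.resize(b,(400,400),interpolation=cv2.INTER_CUBIC)]))
E
```

```text
13.475 [0.64702027 0.0104389  0.14372132] [-9.00816662e+01  9.81708038e-02  1.49788733e+02] [-4.81044432e+00  2.10839429e+01 -5.19856060e+00  6.35937854e+01
  3.16613083e-02 -6.45992134e+01] [ 0.04152751  0.84150231 -0.57094643] [0.17135869 0.10007932 0.03584073]
```

View pics/s5.png

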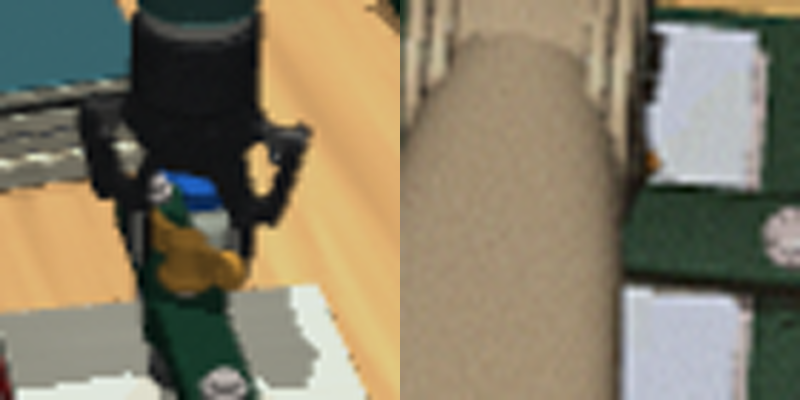

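The wings are following (near wing now at (240,270)), and the moment about z is 0.036 N m, which is free running. I'll continue the stroke.

drive_tool(
  moves=[0,0,0,-10.6,0,0,0,-21.2,0,0,0,-31.8,0,0,0,-42.4,0,0,0,-53],
)

```text
clock: 14.2
tcp_pos: [0.6461, 0.0101, 0.1431]
tool_rot: [-90.0, 0.0, 97.0]
force: [-1.6, 0.1, -0.1]
finger_gap: 0.0498
```

drive_tool(
  moves=[0,0,0,-10.6,0,0,0,-21.2,0,0,0,-31.8,0,0,0,-42.4,0,0,0,-53],
)

```text
clock: 14.82
tcp_pos: [0.646, 0.0106, 0.1429]
tool_rot: [-90.0, -0.0, 44.0]
force: [-0.5, 1.7, -1.0]
finger_gap: 0.0501
```

drive_tool(
  moves=[0,0,0,-10.6,0,0,0,-21.2,0,0,0,-31.8,0,0,0,-42.4,0,0,0,-53],
)

```text
clock: 15.45
tcp_pos: [0.6469, 0.0107, 0.1433]
tool_rot: [-89.9, -0.1, -9.0]
force: [0.6, 1.5, -0.8]
finger_gap: 0.0501
```

drive_tool(
  moves=[0,0,0,-10.6,0,0,0,-21.2,0,0,0,-31.8,0,0,0,-42.4,0,0,0,-53],
)

```text
clock: 16.08
tcp_pos: [0.6464, 0.0103, 0.143]
tool_rot: [-90.0, -0.0, -62.0]
force: [-1.6, 0.7, -1.0]
finger_gap: 0.0499
```

```bash
python3 - <<'E'
from plant import *
s=state();print(s["clock"],s["tcp_pos"],s["tool_rot"],s["joint_pos"],s["force"],s["ft_torque"])
E
```

```text
16.075 [0.64638436 0.01031727 0.1429949 ] [-8.99599149e+01 -4.62946115e-03 -6.20346912e+01] [-4.81972059e+00  2.11124385e+01 -5.25072595e+00  6.36006289e+01
  1.78135774e-02  1.47214975e+02] [-1.60481525  0.70056398 -0.97297044] [ 0.10047045  0.15559288 -0.01601082]
```

drive_tool(
  moves=[0,0,0,-10.6,0,0,0,-22,0,0,0,-18,0,0,20,-18,0,0,40,-18],
)

```text
clock: 16.7
tcp_pos: [0.6466, 0.0101, 0.1836]
tool_rot: [-89.9, -0.0, -79.7]
force: [-0.1, 0.3, 1.0]
finger_gap: 0.0499
```

drive_tool(
  moves=[0,0,0,10.6,0,0,0,21.2,0,0,0,31.8,0,0,0,42.4,0,0,0,53],
)

```text
clock: 17.32
tcp_pos: [0.6469, 0.01, 0.1835]
tool_rot: [-90.0, -0.1, -26.4]
force: [-0.0, 0.2, 0.1]
finger_gap: 0.0498
```

drive_tool(
  moves=[0,0,0,10.6,0,0,0,21.2,0,0,0,31.8,0,0,0,42.4,0,0,0,53],
)

```text
clock: 17.95
tcp_pos: [0.647, 0.01, 0.1835]
tool_rot: [-90.1, -0.1, 26.6]
force: [1.0, 0.8, -0.1]
finger_gap: 0.0501
```

drive_tool(
  moves=[0,0,0,10.6,0,0,0,21.2,0,0,0,31.8,0,0,0,42.4,0,0,0,53],
)

```text
clock: 18.58
tcp_pos: [0.6469, 0.01, 0.1835]
tool_rot: [-90.1, -0.0, 79.6]
force: [0.2, -0.1, 0.1]
finger_gap: 0.05
```

drive_tool(
  moves=[0,0,0,10.6,0,0,0,21.2,0,0,0,31.8,0,0,0,34,0,0,0,34],
)

```text
clock: 19.2
tcp_pos: [0.6468, 0.0101, 0.1833]
tool_rot: [-90.1, 0.1, 113.2]
force: [-0.2, -1.1, -0.5]
finger_gap: 0.0501
```

```bash
python3 - <<'E'
from h import *
s=state();print(s["clock"],s["tcp_pos"],s["tool_rot"],s["joint_pos"],s["force"],s["ft_torque"])
p,d=camera("side");a=p[130:230,280:400]
cv2.imwrite("pics/s6.png",cv2.resize(a,None,fx=6,fy=6,interpolation=cv2.INTER_CUBIC))
E
```

```text
19.2 [0.64684269 0.0100521  0.18332312] [-9.00907991e+01  5.27373250e-02  1.13210503e+02] [-4.83000677e+00  1.95016545e+01 -2.43704427e+00  6.79563690e+01
 -3.86248614e-03 -2.80405549e+01] [-0.20254546 -1.09771454 -0.46806718] [-0.00208467 -0.00959358 -0.00973302]
```

View pics/s6.png

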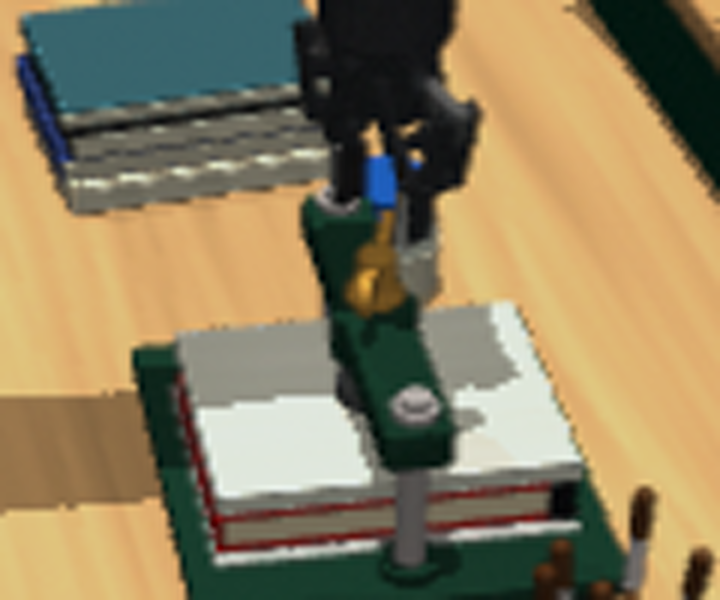

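The wings now lie near-to-far, (365,295) to (385,215), as expected: about 286° turned. Two more half-turn strokes stay short of contact even if the screw started at 4 rad.

drive_tool(
  moves=[0,0,-20,0,0,0,-40,0,0,0,-40,-8,0,0,-40,-18,0,0,-40,-28],
)

```text
clock: 19.88
tcp_pos: [0.6456, 0.0104, 0.1421]
tool_rot: [-89.9, -0.0, 84.8]
force: [-1.5, 1.1, -1.8]
finger_gap: 0.0499
```

drive_tool(
  moves=[0,0,0,-10.6,0,0,0,-21.2,0,0,0,-31.8,0,0,0,-42.4,0,0,0,-53],
)

```text
clock: 20.5
tcp_pos: [0.6457, 0.0108, 0.1422]
tool_rot: [-89.9, 0.0, 31.8]
force: [0.2, 1.3, -0.8]
finger_gap: 0.0501
```

drive_tool(
  moves=[0,0,0,-10.6,0,0,0,-21.2,0,0,0,-31.8,0,0,0,-42.4,0,0,0,-53],
)

```text
clock: 21.12
tcp_pos: [0.6466, 0.0108, 0.1426]
tool_rot: [-89.9, -0.0, -21.2]
force: [-0.1, 2.3, -0.3]
finger_gap: 0.0496
```

drive_tool(
  moves=[0,0,0,-10.6,0,0,0,-21.2,0,0,0,-31.8,0,0,0,-42.4,0,0,0,-53],
)

```text
clock: 21.75
tcp_pos: [0.6461, 0.0104, 0.1424]
tool_rot: [-90.0, 0.0, -74.2]
force: [-0.2, 0.6, -0.7]
finger_gap: 0.0502
```

drive_tool(
  moves=[0,0,0,-10,0,0,0,-6,0,0,20,-6,0,0,40,-6,0,0,40,4],
)

```text
clock: 22.38
tcp_pos: [0.6481, 0.01, 0.1851]
tool_rot: [-89.7, -0.1, -69.6]
force: [0.7, 0.3, -0.0]
finger_gap: 0.05
```

drive_tool(
  moves=[0,0,0,10.6,0,0,0,21.2,0,0,0,31.8,0,0,0,42.4,0,0,0,53],
)

```text
clock: 23.0
tcp_pos: [0.6465, 0.0101, 0.1827]
tool_rot: [-90.0, -0.0, -16.5]
force: [0.1, -0.1, 0.2]
finger_gap: 0.0498
```

drive_tool(
  moves=[0,0,0,10.6,0,0,0,21.2,0,0,0,31.8,0,0,0,42.4,0,0,0,53],
)

```text
clock: 23.62
tcp_pos: [0.6464, 0.0101, 0.1827]
tool_rot: [-90.0, -0.0, 36.5]
force: [0.0, 0.8, 0.3]
finger_gap: 0.0501
```

drive_tool(
  moves=[0,0,0,10.6,0,0,0,21.2,0,0,0,31.8,0,0,0,42.4,0,0,0,53],
)

```text
clock: 24.25
tcp_pos: [0.6465, 0.0101, 0.1828]
tool_rot: [-90.0, 0.0, 89.5]
force: [-0.1, -0.4, -0.2]
finger_gap: 0.0496
```

drive_tool(
  moves=[0,0,0,10.6,0,0,0,21.2,0,0,0,24,0,0,-20,24,0,0,-40,24],
)

```text
clock: 24.88
tcp_pos: [0.6469, 0.0101, 0.1427]
tool_rot: [-90.1, 0.1, 113.2]
force: [0.0, 0.1, -1.0]
finger_gap: 0.0497
```

drive_tool(
  moves=[0,0,0,-10.6,0,0,0,-21.2,0,0,0,-31.8,0,0,0,-42.4,0,0,0,-53],
)

```text
clock: 25.5
tcp_pos: [0.6454, 0.0106, 0.142]
tool_rot: [-89.9, 0.0, 59.8]
force: [-1.1, 1.1, -1.7]
finger_gap: 0.0501
```

drive_tool(
  moves=[0,0,0,-10.6,0,0,0,-21.2,0,0,0,-31.8,0,0,0,-42.4,0,0,0,-53],
)

```text
clock: 26.12
tcp_pos: [0.6461, 0.0108, 0.1424]
tool_rot: [-89.9, -0.0, 6.8]
force: [0.0, 1.6, -0.5]
finger_gap: 0.0498
```

drive_tool(
  moves=[0,0,0,-10.6,0,0,0,-21.2,0,0,0,-31.8,0,0,0,-42.4,0,0,0,-53],
)

```text
clock: 26.75
tcp_pos: [0.6466, 0.0105, 0.1426]
tool_rot: [-89.9, -0.0, -46.2]
force: [1.4, 0.5, -1.3]
finger_gap: 0.0499
```

drive_tool(
  moves=[0,0,0,-10,0,0,0,-20,0,0,0,-30,0,0,0,-38,0,0,0,-38],
)

```text
clock: 27.38
tcp_pos: [0.6462, 0.0103, 0.1425]
tool_rot: [-90.0, 0.0, -83.8]
force: [-0.7, -0.2, -1.1]
finger_gap: 0.0503
```

```bash
python3 - <<'E'
from plant import *
s=state();print(s["clock"],s["tcp_pos"],s["tool_rot"],s["joint_pos"],s["force"],s["ft_torque"])
E
```

```text
27.375 [0.64621194 0.01025108 0.14245691] [-8.99947205e+01  3.46566076e-03 -8.37567775e+01] [-4.82082038e+00  2.11407291e+01 -5.27907747e+00  6.35756771e+01
  4.41441280e-03  1.68935957e+02] [-0.72846881 -0.19688156 -1.07904378] [ 0.10511351  0.10497825 -0.00480881]
```

Free-turning total is now about 11.3 rad. I'll estimate the starting joint value from the initial depth images (plate top relative to book, cross head and bed) to know how much is left.

```bash
cat >dz.py <<'E'
from h import *
c=np.array([.6462,.010]);R=np.array([[.9977,.068],[-.068,.9977]])
def zmap(n,d):
    m=M[n];v,u=np.mgrid[:400,:640];T=np.array(m["cam_to_world"])
    P=np.stack([u,v,np.ones_like(u)],-1)@np.linalg.inv(m["mtx"]).T*d[...,None]
    W=P@T[:3,:3].T+T[:3,3];L=(W[...,:2]-c)@R
    return L[...,0],L[...,1],np.where(d>0,W[...,2],np.nan)
def reg(n,d,name,box):
    x,y,z=zmap(n,d);a,b,e,f,zz=box
    k=(x>a)&(x<b)&(y>e)&(y<f)&(abs(z-zz)<.008)
    print(n,name,k.sum(),"med %.5f mean %.5f sd %.5f"%(np.median(z[k]),z[k].mean(),z[k].std()),"at x%.3f y%.3f"%(x[k].mean(),y[k].mean()))
B={"plate F":(-.098,-.06,-.05,.05,.07),"plate B":(.06,.098,-.05,.05,.07),"book":(-.15,-.112,-.068,.055,.047),"baseL":(-.1,.1,.09,.13,.022),"baseR":(-.1,.1,-.13,-.09,.022),"head":(-.017,.017,-.09,.09,.13),"counter":(-.2,.2,-.25,-.15,0)}
E
python3 - <<'E'
from dz import *
for n in("top","side"):
    d=np.load(f"pics/{n}0.npy")
    for k in B:reg(n,d,k,B[k])
E
```

```text
top plate F 291 med 0.06976 mean 0.06957 sd 0.00359 at x-0.079 y-0.000
top plate B 267 med 0.06945 mean 0.06931 sd 0.00337 at x0.080 y-0.000
top book 351 med 0.04720 mean 0.04731 sd 0.00350 at x-0.131 y-0.006
top baseL 417 med 0.02210 mean 0.02211 sd 0.00377 at x-0.007 y0.110
top baseR 415 med 0.02244 mean 0.02236 sd 0.00366 at x-0.004 y-0.110
top head 421 med 0.13038 mean 0.13029 sd 0.00363 at x-0.000 y-0.002
top counter 2666 med 0.00043 mean 0.00040 sd 0.00371 at x-0.003 y-0.200
side plate F 179 med 0.06711 mean 0.06735 sd 0.00231 at x-0.079 y-0.000
side plate B 169 med 0.06702 mean 0.06703 sd 0.00222 at x0.079 y-0.001
side book 229 med 0.04546 mean 0.04528 sd 0.00252 at x-0.131 y-0.010
side baseL 2 med 0.02044 mean 0.02044 sd 0.00362 at x-0.099 y0.115
side baseR 385 med 0.02035 mean 0.02070 sd 0.00305 at x-0.009 y-0.111
side head 188 med 0.12816 mean 0.12836 sd 0.00244 at x-0.001 y-0.020
side counter 2170 med -0.00140 mean -0.00127 sd 0.00274 at x-0.018 y-0.202
```

Plate top was about 68.9 mm at the start, so j0 ≈ 3.3 rad. That leaves roughly 60° ± 25° to contact. I return for a last stroke.

drive_tool(
  moves=[0,0,0,4,0,0,20,4,0,0,40,4,0,0,40,14,0,0,40,24],
)

```text
clock: 28.0
tcp_pos: [0.6469, 0.01, 0.1833]
tool_rot: [-89.9, -0.1, -59.4]
force: [-0.2, -0.1, 0.7]
finger_gap: 0.0501
```

drive_tool(
  moves=[0,0,0,10.6,0,0,0,21.2,0,0,0,31.8,0,0,0,42.4,0,0,0,53],
)

```text
clock: 28.62
tcp_pos: [0.6465, 0.01, 0.1827]
tool_rot: [-90.0, -0.1, -6.4]
force: [-1.1, 0.5, -0.2]
finger_gap: 0.05
```

drive_tool(
  moves=[0,0,0,10.6,0,0,0,21.2,0,0,0,31.8,0,0,0,42.4,0,0,0,53],
)

```text
clock: 29.25
tcp_pos: [0.6466, 0.01, 0.1827]
tool_rot: [-90.0, -0.0, 46.6]
force: [0.2, -0.5, -0.1]
finger_gap: 0.05
```

drive_tool(
  moves=[0,0,0,10.6,0,0,0,21.2,0,0,0,31.8,0,0,0,42.4,0,0,0,53],
)

```text
clock: 29.88
tcp_pos: [0.6465, 0.01, 0.1827]
tool_rot: [-90.0, 0.0, 99.6]
force: [-0.3, -0.4, 0.1]
finger_gap: 0.05
```

drive_tool(
  moves=[0,0,0,10,0,0,0,14,0,0,-20,14,0,0,-40,14,0,0,-40,14],
)

```text
clock: 30.5
tcp_pos: [0.6448, 0.0102, 0.1407]
tool_rot: [-89.8, -0.1, 113.2]
force: [0.5, 0.4, -1.1]
finger_gap: 0.0501
```

drive_tool(
  moves=[0,0,0,-10,0,0,0,-20,0,0,0,-30,0,0,0,-40,0,0,0,-45],
)

```text
clock: 31.12
tcp_pos: [0.646, 0.0103, 0.1433]
tool_rot: [-90.0, -0.0, 68.0]
force: [-1.3, 0.2, -1.0]
finger_gap: 0.0505
```

```bash
python3 - <<'E'
from plant import *
s=state();print(s["clock"],s["tcp_pos"],s["tool_rot"],s["joint_pos"],s["force"],s["ft_torque"])
E
```

```text
31.125 [0.64603036 0.01030491 0.14326362] [-8.99866794e+01 -1.01249872e-02  6.80331226e+01] [-4.82156174e+00  2.10970582e+01 -5.23835529e+00  6.36743303e+01
  1.36018859e-02  1.71453133e+01] [-1.32878402  0.20572193 -0.98734106] [0.12562358 0.33401782 0.05653475]
```

Still free. Now I offset the tool so that only one fingertip pushes, and read the force in small steps.

drive_tool(
  moves=[-1,1,0,0,-2,2,0,0,-3,3,0,0,-4,4,0,0,-5,5,0,0],
)

```text
clock: 31.75
tcp_pos: [0.6414, 0.0152, 0.1425]
tool_rot: [-90.0, -0.0, 68.1]
force: [1.2, -1.2, -0.2]
finger_gap: 0.0502
```

drive_tool(
  moves=[0,0,0,-1,0,0,0,-2,0,0,0,-3,0,0,0,-3,0,0,0,-3],
)

```text
clock: 32.38
tcp_pos: [0.6411, 0.0152, 0.1422]
tool_rot: [-90.0, 0.0, 65.1]
force: [0.3, -0.9, 0.0]
finger_gap: 0.0501
```

drive_tool(
  moves=[0,0,0,-1,0,0,0,-2,0,0,0,-3,0,0,0,-4,0,0,0,-4],
)

```text
clock: 33.0
tcp_pos: [0.6411, 0.0152, 0.1423]
tool_rot: [-90.0, 0.0, 61.1]
force: [0.1, -0.4, 0.1]
finger_gap: 0.0501
```

drive_tool(
  moves=[0,0,0,-1,0,0,0,-2,0,0,0,-3,0,0,0,-3,0,0,0,-3],
)

```text
clock: 33.62
tcp_pos: [0.6411, 0.0152, 0.1423]
tool_rot: [-90.0, 0.0, 58.1]
force: [1.2, -0.8, -0.1]
finger_gap: 0.0502
```

drive_tool(
  moves=[0,0,0,-1,0,0,0,-2,0,0,0,-3,0,0,0,-3,0,0,0,-3],
)

```text
clock: 34.25
tcp_pos: [0.6411, 0.0152, 0.1423]
tool_rot: [-90.0, 0.0, 55.1]
force: [0.9, -2.1, 0.6]
finger_gap: 0.0503
```

drive_tool(
  moves=[0,0,0,-1,0,0,0,-2,0,0,0,-3,0,0,0,-3,0,0,0,-3],
)

```text
clock: 34.88
tcp_pos: [0.6412, 0.0152, 0.1423]
tool_rot: [-90.0, -0.0, 52.1]
force: [1.0, -1.2, 0.0]
finger_gap: 0.05
```

drive_tool(
  moves=[0,0,0,-1,0,0,0,-2,0,0,0,-3,0,0,0,-4,0,0,0,-4],
)

```text
clock: 35.5
tcp_pos: [0.6412, 0.0152, 0.1423]
tool_rot: [-90.0, -0.0, 48.1]
force: [0.2, -1.2, 0.2]
finger_gap: 0.0499
```

drive_tool(
  moves=[0,0,0,-1,0,0,0,-2,0,0,0,-3,0,0,0,-4,0,0,0,-4],
)

```text
clock: 36.12
tcp_pos: [0.6411, 0.0152, 0.1423]
tool_rot: [-90.0, 0.0, 44.1]
force: [0.5, -1.4, 0.1]
finger_gap: 0.0503
```

drive_tool(
  moves=[0,0,0,-1,0,0,0,-2,0,0,0,-3,0,0,0,-4,0,0,0,-4],
)

```text
clock: 36.75
tcp_pos: [0.6412, 0.0152, 0.1423]
tool_rot: [-90.0, -0.0, 40.1]
force: [0.5, -0.9, -0.3]
finger_gap: 0.0499
```

drive_tool(
  moves=[0,0,0,-1,0,0,0,-2,0,0,0,-3,0,0,0,-4,0,0,0,-4],
)

```text
clock: 37.38
tcp_pos: [0.6412, 0.0152, 0.1423]
tool_rot: [-90.0, -0.0, 36.1]
force: [-0.0, -0.1, -0.0]
finger_gap: 0.0503
```

drive_tool(
  moves=[0,0,0,-1,0,0,0,-2,0,0,0,-3,0,0,0,-4,0,0,0,-4],
)

```text
clock: 38.0
tcp_pos: [0.6413, 0.015, 0.1423]
tool_rot: [-90.0, 0.0, 32.1]
force: [0.7, -1.5, -0.2]
finger_gap: 0.0503
```

drive_tool(
  moves=[0,0,0,-1,0,0,0,-2,0,0,0,-3,0,0,0,-4,0,0,0,-4],
)

```text
clock: 38.62
tcp_pos: [0.6413, 0.015, 0.1424]
tool_rot: [-90.0, -0.0, 28.1]
force: [1.2, -2.7, -0.2]
finger_gap: 0.0501
```

drive_tool(
  moves=[0,0,0,-0.5,0,0,0,-1,0,0,0,-1.5,0,0,0,-2,0,0,0,-2],
)

```text
clock: 39.25
tcp_pos: [0.6413, 0.0151, 0.1423]
tool_rot: [-90.0, -0.0, 26.1]
force: [1.6, -3.1, 0.7]
finger_gap: 0.0501
```

drive_tool(
  moves=[0,0,0,-0.5,0,0,0,-1,0,0,0,-1.5,0,0,0,-2,0,0,0,-2],
)

```text
clock: 39.88
tcp_pos: [0.6412, 0.0151, 0.1423]
tool_rot: [-90.0, 0.0, 24.1]
force: [2.6, -4.0, 0.1]
finger_gap: 0.0501
```

```bash
python3 - <<'E'
from plant import *
s=state();print(s["clock"],s["tcp_pos"],s["tool_rot"],s["joint_pos"],s["force"],s["ft_torque"])
E
```

```text
39.875 [0.64121326 0.01510809 0.14233374] [-9.00085415e+01  1.66577627e-03  2.41094661e+01] [-4.41804565e+00  2.06795553e+01 -5.95891173e+00  6.33589172e+01
 -8.30001114e-03  6.14724879e+01] [ 2.55930789 -3.9839211   0.08738706] [-0.74187505 -0.3299586   0.11905131]
```

The plate is bearing, with 4.7 N and rising steadily. I carry on gently to about 7 N.

drive_tool(
  moves=[0,0,0,-0.5,0,0,0,-1,0,0,0,-1.5,0,0,0,-2,0,0,0,-2],
)

```text
clock: 40.5
tcp_pos: [0.6412, 0.0151, 0.1423]
tool_rot: [-90.0, 0.0, 22.1]
force: [1.4, -4.1, -0.7]
finger_gap: 0.0501
```

drive_tool(
  moves=[0,0,0,-0.5,0,0,0,-1,0,0,0,-1.5,0,0,0,-2,0,0,0,-2],
)

```text
clock: 41.12
tcp_pos: [0.6412, 0.015, 0.1423]
tool_rot: [-90.0, 0.0, 20.1]
force: [1.0, -4.4, 0.3]
finger_gap: 0.0499
```

drive_tool(
  moves=[0,0,0,-0.5,0,0,0,-1,0,0,0,-1.5,0,0,0,-2,0,0,0,-2],
)

```text
clock: 41.75
tcp_pos: [0.6412, 0.0149, 0.1423]
tool_rot: [-90.0, 0.0, 18.1]
force: [0.1, -5.0, -0.3]
finger_gap: 0.0501
```

drive_tool(
  moves=[0,0,0,-0.6,0,0,0,-1.2,0,0,0,-1.8,0,0,0,-2.4,0,0,0,-3],
)

```text
clock: 42.38
tcp_pos: [0.6413, 0.0145, 0.1423]
tool_rot: [-90.1, 0.0, 15.1]
force: [2.1, -6.7, -0.2]
finger_gap: 0.05
```

drive_tool(
  moves=[0,0,0,-0.2,0,0,0,-0.4,0,0,0,-0.6,0,0,0,-0.6,0,0,0,-0.6],
)

```text
clock: 43.0
tcp_pos: [0.6413, 0.0145, 0.1423]
tool_rot: [-90.1, 0.0, 14.5]
force: [2.6, -5.7, 0.8]
finger_gap: 0.05
```

```bash
python3 - <<'E'
from plant import *
s=state();print(s["clock"],s["tcp_pos"],s["tool_rot"],s["force"],s["ft_torque"])
E
```

```text
43.0 [0.64126217 0.01448041 0.14233609] [-9.00854144e+01  1.67493303e-02  1.44834693e+01] [ 2.60693168 -5.68137056  0.76950186] [-1.27157915 -0.38908347  0.14589282]
```

drive_tool(
  moves=[0,0,0,-0.4,0,0,0,-0.8,0,0,0,-1.2,0,0,0,-1.5,0,0,0,-1.5],
)

```text
clock: 43.62
tcp_pos: [0.6413, 0.0144, 0.1423]
tool_rot: [-90.1, 0.0, 13.0]
force: [2.0, -7.2, 0.3]
finger_gap: 0.0504
```

```bash
python3 - <<'E'
from plant import *
s=state();print(s["clock"],s["tcp_pos"],s["tool_rot"],s["force"],s["ft_torque"])
E
```

```text
43.625 [0.64129634 0.01435174 0.14234499] [-9.01014387e+01  1.51398671e-02  1.29785789e+01] [ 1.95743736 -7.22174188  0.30645272] [-1.27850387 -0.38520042  0.14758339]
```

drive_tool(
  moves=[0,0,0,-0.4,0,0,0,-0.8,0,0,0,-1.2,0,0,0,-1.2,0,0,0,-1.2],
)

```text
clock: 44.25
tcp_pos: [0.6413, 0.0142, 0.1424]
tool_rot: [-90.1, 0.0, 11.8]
force: [1.6, -7.0, -0.1]
finger_gap: 0.0501
```

```bash
python3 - <<'E'
from plant import *
s=state();print(s["clock"],s["tcp_pos"],s["tool_rot"],s["force"],s["ft_torque"])
E
```

```text
44.25 [0.6412711  0.0142335  0.14235305] [-9.01130892e+01  1.65134719e-02  1.17788269e+01] [ 1.58598461 -6.96750449 -0.08007871] [-1.36526857 -0.36129333  0.16413752]
```

About 7.2 N on the wing, within the finger-tight range. I back off, lift clear and look.

drive_tool(
  moves=[2,-2,0,8,4,-4,0,16,5,-5,0,24,5,-5,20,24,5,-5,50,24],
)

```text
clock: 44.88
tcp_pos: [0.6438, 0.0122, 0.1908]
tool_rot: [-89.6, 0.1, 35.8]
force: [0.3, -0.0, -0.5]
finger_gap: 0.0497
```

drive_tool(
  moves=[0,0,30,0,-50,0,40,0,-110,0,40,0,-160,0,40,0,-190,0,40,0],
)

```text
clock: 45.5
tcp_pos: [0.4523, 0.0122, 0.2316]
tool_rot: [-89.7, 0.0, 35.8]
force: [0.2, -0.1, -0.3]
finger_gap: 0.0502
```

```bash
python3 - <<'E'
from h import *
s=state();print(s["clock"],s["tcp_pos"],s["force"])
p,d=camera("side");a=p[140:240,285:395];q,_=camera("top");b=q[138:238,245:355]
cv2.imwrite("pics/s7.png",np.hstack([cv2.resize(a,(400,364),interpolation=cv2.INTER_CUBIC),cv2.resize(b,(400,364),interpolation=cv2.INTER_CUBIC)]))
E
```

```text
45.5 [0.45232845 0.01218617 0.23162099] [ 0.22375084 -0.1385261  -0.2912223 ]
```

View pics/s7.png

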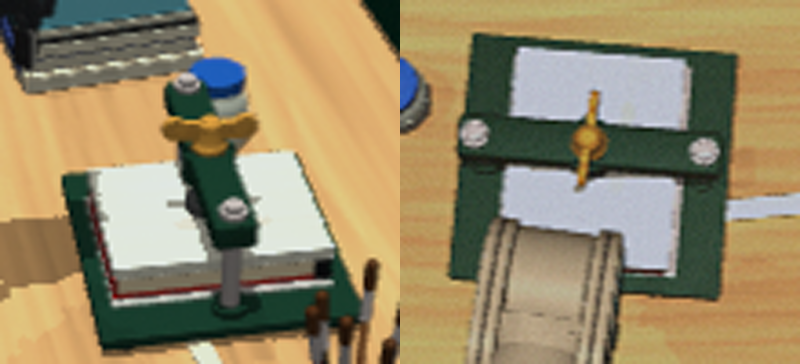

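Left part: the plate lies on the book with no gap and the spine is flush. Right part: the wings run from (595,92) to (580,188), yaw about −9°. That makes 12.6 rad turned, and with j0 ≈ 3.3 it puts the joint at about 15.9 rad, as expected when tight. Nothing else moved.

```bash
python3 -c "
from plant import *
print(sign_off())"
```

```text
the job is handed in; nothing more can be done
None
```

The sketchbook is pushed in level with the plate's front edge, the wing screw is finger-tight, and the job is handed in at 45.5 s of the 72 s allowed.

- **Book:** I pushed the spine with two fingertips until they stopped against the plate's edge at about 7 N. The final picture shows no spine standing out. The book sits about 5 mm off the plate's centre line to the right; I left that as it was.
- **Screw:** One long and two half-turn fingertip strokes, then slow single-finger steps, ended at about 7 N on one wing (0.2 N m or a little more). It turned about 12.6 rad in all. The depth images put the start at about 3.3 rad, so it stands at about 15.9 rad, just past the 15.7 where the plate meets the book.
- **Last checks:** The plate lies on the book with no visible gap, and the gripper is clear at about zero force. The jar, folder and brushes that were in view had not moved. Force readings were noisy by about ±0.7 N, so the 7 N is accurate only to about that. No check failed, and I did not test the screw again after letting go.

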